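# Check the sample loader's carriers and mark the one that binds

### The arm

A 7-joint arm with a two-finger parallel gripper is mounted at the origin on the work surface. World frame = base frame: x ahead of the robot, y to its left, z up, the work surface at z = 0. Lengths are in m, angles in rad, forces in N, time in s.
With the tool pointing down it reaches from about 0.4 to 0.85 m from the base axis. Payload 4.5 kg.
Tool frame: the origin (TCP) lies between the finger pads; the fingertips stand r.finger_overhang ahead of it and the grasp point (between the pads) lies 8 mm behind it (r.finger_overhang is the distance from the TCP to the fingertips, in m); z points along the fingers, x is the direction in which the jaws open and shut, and the axes are right-handed (so a half turn about z gives the same grasp; the last joint's range is limited). The gripper opens to 88 mm and grips with 3 to 60 N. Pads are 18 mm wide; open, the fingers measure 123 mm over their backs; the gripper's body (75 mm by 187 mm) begins 45 mm behind the grasp point.
Start: joints at [1.176, 0.689, -0.195, 1.565, 0.157, 0.902, -0.215], TCP at [0.26, -0.568, 0.25] pointing down, gripper open.
Joint ranges: [-3.01, 3.01], [-0.46, 2.08], [-1.47, 1.51], [0.13, 2.56], [-1, 4.14], [0.04, 2.09], [-2.66, 2.66]. Speed limits (rad/s): [2.57, 2.57, 3.14, 3.14, 3.14, 3.14, 3.14].

### API

Orientations are given as a unit quaternion [x, y, z, w].
In Python, from plant import r gives the robot as it stands.
- The arm moves only by the tool move_arm, never from a script. Its argument "targets" is a list that holds one entry, the list of rows, each a list of 7 numbers: the turn, a rotation vector about the world's x, y, z in rad, then the shift along the world's x, y, z in m, then the opening, from 0 (shut) to 1 (fully open). A call has 1 to 5 rows; each row shifts and turns the pose as measured when the row begins; what a row does not reach is not made up. A row lasts 1/10 s, in which the tool goes at most 50 mm and 8.59 degrees, less where a joint would pass 70% of its speed; a pose out of reach is approached as far as the arm can. A call with a gripper value outside its range is refused whole. The fingers move at their own pace and stop on an object; "force" is the grip in N (left out, the last holds). Time passes only in rows, so rows that do not move let the fingers close. It gives the time, the measured TCP pose, the force and the opening at its end, in the units of the state.
- r.get_state(): the state, without advancing time (a new reading comes with each control period).
- r.snapshot(name): name is "scene" or "top" or "wrist"; returns a dict with "frame" (400x640x3 uint8, red, green, blue), "K" (3x3 intrinsics, pixels), "D" ([k1, k2, p1, p2, k3] as OpenCV has them; the pictures are not rectified), "T" (4x4, takes a point from camera to world coordinates). Camera axes: x right, y up, looking along -z (the intrinsics and any distortion apply to the point x, -y, -z); pixel columns grow to the right and rows downward; lengths in m; the calibration is good to about 2 mm. A picture is of the moment at which its call begins. There is no depth.
- r.finish_job(): hands the job in, once; it reports no verdict.
Trained networks look in a picture, given as the dict that the camera call returned (one of the last four; its "shot" number tells which), for a name from the list of things; names that differ only in an ending like _2 or _b are one class to them, and where a whole thing is asked for, a point or a joint stands for the part that bears it (a point fixed in the world has none). Each returns a list of dicts, best first, with "score" (0 to 1); they miss things now and then, are a little off and sometimes report something else, mostly with a low value. They report only what shows in the picture. A call takes as long as a camera call.
- r.find_in(picture, query): "centre" ([row, column] in pixels, amid what is visible of it).
The state is a dict: "clock": time; "q": joint angles; "qd": joint speeds; "joint_torque": joint torques, N m; "tool_pos": TCP position; "eef_rot": TCP orientation; "contact_force": force on the tool from outside, world axes, zero at the start; "moment": the same for the moment, N m; "opening": opening from 0.0 (shut) to 1.0 (fully open).
Only numpy, scipy, OpenCV 4.12 (cv2) and the standard library are available. Lean on these libraries where they do the work, as an engineer would, in place of code of your own. Each camera call takes 0.05 s, during which the arm holds its last target. There are 200 camera calls.

### The job

One of the three sliding carriers of the sample loader binds in its runner: first push all three fully home, then draw each one out as far as it will freely go, feeling for the one that stops short, without forcing it (the red overload pin must not be driven far), and leave it there until all three have been drawn. Then push the binding carrier fully home again and stand the orange marker upright on the yellow spot in front of it, leaving the two good carriers fully out. Leave the reagent bottle, jar and tip box alone.

Things in the scene. Friction and masses are not known exactly. Their poses are not given: they have to be found in the camera images.
- loader: Fixed sample loader, 400 mm deep (x), 330 wide: grey base 10 mm thick, bare in front (the apron); white/blue cover 52 mm high at the rear, beginning 45 mm beyond the home handles; hump 95 mm high from 220 mm beyond them. Yawed up to 0.16 rad. Origin: table, under the middle handle when home; x points in under the cover, away from the robot, y left, z up. Three carriers, 100 mm apart, slide along x.
- carrier_left (a joint): Slide of the left carrier (left = +y), a white tray 56 mm wide with a blue handle: 0 = fully home, grows as it is drawn out along the loader's -x to 0.100 m, fully out at its end stop. Starts 10 to 25 mm out. If good it drags with 1 to 3 N all the way and stays where it is left; if it binds it stops firmly between 30 and 70 mm out, yet goes home freely.
- grip_left (a point): Grip point of the left carrier's handle, moving with it: an upright blue plate 14 mm thick (loader's x), 32 mm wide (y), top 87 mm over the table; the point is in its middle, 70 mm over the table; free on all sides above 45 mm. A blue lip, 44 mm high, as wide as the tray, reaches 12 mm out (-x) in front of the handle's centre.
- spot_left (a point): Centre of the yellow round spot (44 mm across, flat) painted on the loader's apron, 100 mm to the left of the loader's origin and 50 mm in front (-x) of the home left handle's centre, 10 mm over the table. A drawn-out carrier slides over it and hides it; with the carrier home it is bare.
- carrier_middle (a joint): Slide of the middle carrier (left = +y), a white tray 56 mm wide with a blue handle: 0 = fully home, grows as it is drawn out along the loader's -x to 0.100 m, fully out at its end stop. Starts 10 to 25 mm out. If good it drags with 1 to 3 N all the way and stays where it is left; if it binds it stops firmly between 30 and 70 mm out, yet goes home freely.
- grip_middle (a point): Grip point of the middle carrier's handle, moving with it: an upright blue plate 14 mm thick (loader's x), 32 mm wide (y), top 87 mm over the table; the point is in its middle, 70 mm over the table; free on all sides above 45 mm. A blue lip, 44 mm high, as wide as the tray, reaches 12 mm out (-x) in front of the handle's centre.
- spot_middle (a point): Centre of the yellow round spot (44 mm across, flat) painted on the loader's apron, in line with the loader's origin and 50 mm in front (-x) of the home middle handle's centre, 10 mm over the table. A drawn-out carrier slides over it and hides it; with the carrier home it is bare.
- carrier_right (a joint): Slide of the right carrier (left = +y), a white tray 56 mm wide with a blue handle: 0 = fully home, grows as it is drawn out along the loader's -x to 0.100 m, fully out at its end stop. Starts 10 to 25 mm out. If good it drags with 1 to 3 N all the way and stays where it is left; if it binds it stops firmly between 30 and 70 mm out, yet goes home freely.
- grip_right (a point): Grip point of the right carrier's handle, moving with it: an upright blue plate 14 mm thick (loader's x), 32 mm wide (y), top 87 mm over the table; the point is in its middle, 70 mm over the table; free on all sides above 45 mm. A blue lip, 44 mm high, as wide as the tray, reaches 12 mm out (-x) in front of the handle's centre.
- spot_right (a point): Centre of the yellow round spot (44 mm across, flat) painted on the loader's apron, 100 mm to the right of the loader's origin and 50 mm in front (-x) of the home right handle's centre, 10 mm over the table. A drawn-out carrier slides over it and hides it; with the carrier home it is bare.
- pin_left (a joint): Overload pin of the left runner: a small red pin (6 mm across) standing 11 mm out of the cover's top, over the left side of that carrier's runner. 0 at rest; it shifts towards the robot (m) only while a binding carrier is drawn against its obstruction with more than 15 N: 3 mm at 21 N, 8 mm at 31 N, 10 mm at most; springs back. Not to be handled.
- pin_middle (a joint): Overload pin of the middle runner: a small red pin (6 mm across) standing 11 mm out of the cover's top, over the left side of that carrier's runner. 0 at rest; it shifts towards the robot (m) only while a binding carrier is drawn against its obstruction with more than 15 N: 3 mm at 21 N, 8 mm at 31 N, 10 mm at most; springs back. Not to be handled.
- pin_right (a joint): Overload pin of the right runner: a small red pin (6 mm across) standing 11 mm out of the cover's top, over the left side of that carrier's runner. 0 at rest; it shifts towards the robot (m) only while a binding carrier is drawn against its obstruction with more than 15 N: 3 mm at 21 N, 8 mm at 31 N, 10 mm at most; springs back. Not to be handled.
- marker_center (a point): Centre (34 mm up) of the loose orange out-of-service marker, an upright round post with a white band: foot 40 mm across and 12 mm high, stem 30 mm across, 68 mm high overall, 120 g. It stands on the table on the left or the right of the loader. z is its upright axis.
- reagent_center (a point): Bystander: white reagent bottle with a blue cap, 52 mm across, 110 mm high, centre. It stands on the side of the loader where the marker does not.
- jar_center (a point): Bystander: clear jar with a red cap, 60 mm across, 70 mm high, centre; left of the loader.
- tipbox_center (a point): Bystander: blue pipette-tip box with yellow tips, 100 x 70 mm, 57 mm high with its tips; right of the loader. The point is 22 mm up, in the middle.

How it is judged:
On the way, in this order (a step that is already met when the one before it is completed fails the run):
1. all three carriers are fully home together (within 5 mm) (value of joint each of carrier_left, carrier_middle, carrier_right below 0.005 m), for 0.2 s.
2. all three are drawn out as far as they go: two fully out (95 mm or more) and the binding one stopped part-way (28 to 85 mm) (((value of joint each of carrier_middle, carrier_right above 0.095 m and value of joint carrier_left between 0.028 and 0.085 m) or (value of joint each of carrier_left, carrier_right above 0.095 m and value of joint carrier_middle between 0.028 and 0.085 m) or (value of joint each of carrier_left, carrier_middle above 0.095 m and value of joint carrier_right between 0.028 and 0.085 m))), for 0.2 s.
At the end, for the whole second after the job is handed in: The two good carriers are fully out (over 93 mm), the binding one is home (under 6 mm), and the orange marker stands upright (within 0.1 rad) on the apron, its axis within 16 mm of the centre of the yellow spot in front of that carrier; the carriers are at rest (((value of joint each of carrier_middle, carrier_right above 0.093 m and value of joint carrier_left below 0.006 m and horizontal distance between marker_center and spot_left below 0.016 m) or (value of joint each of carrier_left, carrier_right above 0.093 m and value of joint carrier_middle below 0.006 m and horizontal distance between marker_center and spot_middle below 0.016 m) or (value of joint each of carrier_left, carrier_middle above 0.093 m and value of joint carrier_right below 0.006 m and horizontal distance between marker_center and spot_right below 0.016 m)) and angle between marker_center's own z axis and vertical below 0.1 rad and z of marker_center in the frame of loader between 0.039 and 0.049 m and not (velocity of joint carrier_left above 0.01 m/s) and not (velocity of joint carrier_middle above 0.01 m/s) and not (velocity of joint carrier_right above 0.01 m/s)); the robot touches nothing.
It fails at once if the binding carrier is forced: its overload pin is shifted by more than 8 mm (about 31 N) (value of joint any of pin_left, pin_middle, pin_right above 0.008 m).
It fails at once if the reagent bottle is shifted by more than 25 mm or tipped (distance of reagent_center from where it was at the start of the episode above 0.025 m or angle between reagent_center's own z axis and vertical above 0.4 rad).
It fails at once if the red-capped jar is shifted by more than 25 mm or tipped (distance of jar_center from where it was at the start of the episode above 0.025 m or angle between jar_center's own z axis and vertical above 0.4 rad).
It fails at once if the tip box is shifted by more than 25 mm or tipped (distance of tipbox_center from where it was at the start of the episode above 0.025 m or angle between tipbox_center's own z axis and vertical above 0.4 rad).
It also fails if it takes over 69 s, if anything falls off the work surface, if the arm or the gripper's body presses on something with over 40 N, if the wrist force passes 120 N, or if a joint passes its speed limit or range.

## Working session

There is one attempt and no reset: what is moved stays moved. The work goes in short steps, Python scripts to look and compute and a tool call to move; the robot and the scene stay as the last step left them, time stands still between calls to the robot, and variables do not carry over. Pictures are saved under pics/ and viewed, about 8 in all and at most 12, crops included, and the job is handed in when it is done.

Besides the shell and the picture viewer there is one more tool, called after "Emit:" by a JSON object that holds its "method" and its "body", one argument or row to a line. move_arm: Moves the arm, as the interface text tells. Its arguments: {"type":"object","properties":{"targets":{"type":"array","items":{"type":"array","items":{"type":"array","items":{"type":"number"}}}},"force":{"type":"number"}},"required":["targets"]}

```bash
mkdir -p pics; ls
cat > h.py <<'E'
import numpy as np, cv2
from plant import r
from scipy.spatial.transform import Rotation as R
def save(s,n): cv2.imwrite('pics/'+n,cv2.cvtColor(s['frame'],cv2.COLOR_RGB2BGR))
def ray(s,rc):
    u=cv2.undistortPoints(np.array([[[rc[1],rc[0]]]],float),np.array(s['K']),np.array(s['D']))[0,0]
    T=np.array(s['T']); return T[:3,3],T[:3,:3]@np.array([u[0],-u[1],-1])
def at(s,rc,z):
    o,d=ray(s,rc); return o+d*(z-o[2])/d[2]
def proj(s,p):
    T=np.array(s['T']); c=T[:3,:3].T@(np.array(p,float)-T[:3,3]); c=np.array([c[0],-c[1],-c[2]])
    q=cv2.projectPoints(c.reshape(1,1,3),np.zeros(3),np.zeros(3),np.array(s['K']),np.array(s['D']))[0][0,0]
    return q[::-1]
E
python3 - <<'E'
from h import *
st=r.get_state(); print({k:np.round(v,3) for k,v in st.items()}, r.finger_overhang)
for n in ['top','scene']:
    s=r.snapshot(n); save(s,n+'1.png'); print(n,np.round(s['T'],3).tolist())
    for q,z in [('grip_left',.07),('grip_middle',.07),('grip_right',.07),('marker_center',.034),('reagent_center',.055),('jar_center',.035),('tipbox_center',.022),('pin_left',.057),('pin_middle',.057),('pin_right',.057)]:
        for d in r.find_in(s,q)[:3]: print(q,np.round(d['centre'],1),round(d['score'],2),np.round(at(s,d['centre'],z),3))
E
```

```text
pics
{'clock': np.float64(0.0), 'q': array([ 1.176,  0.69 , -0.195,  1.566,  0.157,  0.902, -0.215]), 'qd': array([-0.   ,  0.002, -0.002,  0.001, -0.001, -0.   , -0.001]), 'joint_torque': array([-0.0000e+00, -5.2756e+01, -1.2670e+00, -1.5343e+01, -5.3000e-02,
        7.0000e-03,  0.0000e+00]), 'tool_pos': array([ 0.26 , -0.568,  0.249]), 'eef_rot': array([ 0.841, -0.54 , -0.001, -0.   ]), 'contact_force': array([ 0.942,  0.389, -0.286]), 'moment': array([0.008, 0.014, 0.049]), 'opening': np.float64(1.0)} 0.011
top [[0.003, 0.998, -0.069, 0.524], [-1.0, 0.003, -0.006, 0.007], [-0.005, 0.069, 0.998, 1.036], [0.0, 0.0, 0.0, 1.0]]
grip_left [194.6 266.1] 0.86 [0.603 0.147 0.07 ]
grip_middle [192.4 305.2] 0.93 [0.609 0.046 0.07 ]
grip_right [192.2 342.9] 0.9 [ 0.61  -0.051  0.07 ]
grip_right [196.  267.8] 0.33 [0.6   0.143 0.07 ]
grip_right [154.9 480.6] 0.24 [ 0.709 -0.412  0.07 ]
marker_center [258.9 209. ] 0.73 [0.435 0.303 0.034]
reagent_center [263.4 460. ] 0.64 [ 0.427 -0.356  0.055]
jar_center [181.2 181.7] 0.57 [0.642 0.382 0.035]
jar_center [191.6 270.1] 0.34 [0.614 0.142 0.035]
[... 198 characters left out ...]
.953, -0.207, 0.219, 0.288], [0.003, 0.734, 0.679, 1.044], [0.0, 0.0, 0.0, 1.0]]
grip_left [233.7 380.2] 0.56 [0.609 0.152 0.07 ]
grip_middle [229.5 345.2] 0.6 [0.622 0.061 0.07 ]
grip_middle [222.4 304.7] 0.48 [ 0.629 -0.048  0.07 ]
marker_center [214. 448.] 0.71 [0.442 0.31  0.034]
reagent_center [163.7 230.3] 0.96 [ 0.445 -0.35   0.055]
jar_center [271.1 467.3] 0.97 [0.636 0.383 0.035]
tipbox_center [226.  164.6] 0.92 [ 0.715 -0.427  0.022]
tipbox_center [229.5 343.5] 0.51 [0.578 0.046 0.022]
tipbox_center [264.4 334.2] 0.17 [0.705 0.057 0.022]
pin_middle [265.9 334. ] 0.4 [0.739 0.066 0.057]
pin_right [236.  381.7] 0.63 [0.603 0.156 0.057]
pin_right [228.7 343.3] 0.19 [0.608 0.053 0.057]
```

Run:
```python
import cv2
a=cv2.imread('pics/top1.png')[90:290,160:500]; cv2.imwrite('pics/top1c.png',cv2.resize(a,(800,470),interpolation=cv2.INTER_CUBIC))
```

```text
(no output)
```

View pics/top1c.png

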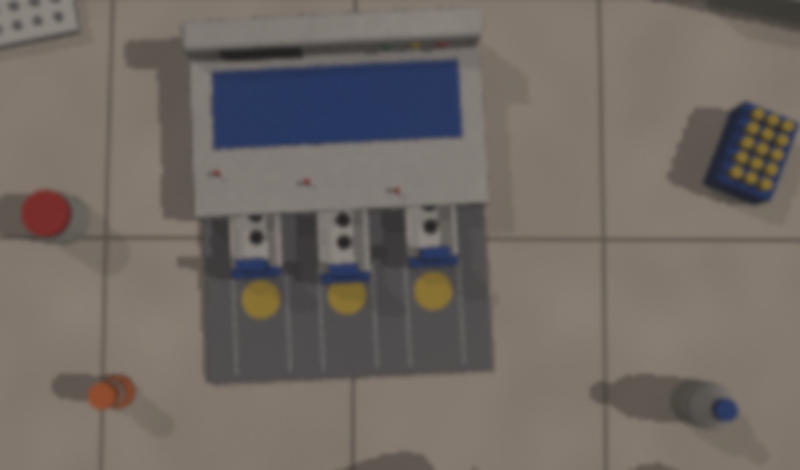

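The picture shows the loader slightly yawed, with three yellow spots at crop (260,299), (346,295) and (433,291). Handles are just behind them, the marker is at (110,392) on the left, the jar at upper left, and the bottle and tip box on the right. Next I measure the frame.

Run:
```python
from h import *
s=r.snapshot('top'); im=s['frame']; hsv=cv2.cvtColor(im,cv2.COLOR_RGB2HSV)
def blobs(m,z,amin,name):
    n,l,st,c=cv2.connectedComponentsWithStats(m.astype(np.uint8))
    for i in range(1,n):
        if st[i,4]>=amin:
            x,y,w,h,a=st[i]; print(name,a,(x,y,w,h),np.round(at(s,c[i][::-1],z),4),'L',np.round(at(s,[y+h/2-.5,x-.5],z)[:2],3),'R',np.round(at(s,[y+h/2-.5,x+w-.5],z)[:2],3),'bot',np.round(at(s,[y+h-.5,x+w/2-.5],z)[:2],3))
H,S,V=[hsv[...,i].astype(int) for i in range(3)]
roi=np.zeros(H.shape,bool); roi[140:300,180:380]=1
blobs((H>18)&(H<32)&(S>110)&(V>80)&roi,.010,40,'yel')
blobs((H>105)&(H<125)&(S>120)&(V>60)&roi,.070,30,'blue')
blobs(((H<6)|(H>170))&(S>90)&roi,.058,1,'red')
blobs((H>5)&(H<17)&(S>130)&roi,.034,20,'orange')
for d in r.find_in(s,'marker_center')[:2]: print(d)
s=r.snapshot('scene');im=s['frame'];hsv=cv2.cvtColor(im,cv2.COLOR_RGB2HSV)
H,S,V=[hsv[...,i].astype(int) for i in range(3)]
blobs((H>18)&(H<32)&(S>110)&(V>80),.010,20,'yel-s')
blobs((H>5)&(H<17)&(S>130),.034,20,'orange-s')
a=im[130:330,250:500]; cv2.imwrite('pics/sc1.png',cv2.resize(a[...,::-1],(750,600),interpolation=cv2.INTER_CUBIC))
```

```text
yel 197 (np.int32(336), np.int32(206), np.int32(16), np.int32(16)) [ 0.5576 -0.0565  0.01  ] L [ 0.557 -0.034] R [ 0.557 -0.078] bot [ 0.535 -0.056]
yel 193 (np.int32(263), np.int32(210), np.int32(16), np.int32(15)) [0.5471 0.1436 0.01  ] L [0.547 0.165] R [0.547 0.121] bot [0.527 0.143]
yel 163 (np.int32(300), np.int32(211), np.int32(15), np.int32(13)) [0.5495 0.0435 0.01  ] L [0.547 0.064] R [0.547 0.023] bot [0.53  0.043]
blue 990 (np.int32(252), np.int32(140), np.int32(103), np.int32(12)) [0.7348 0.0649 0.07  ] L [0.732 0.187] R [ 0.732 -0.081] bot [0.716 0.053]
blue 64 (np.int32(335), np.int32(196), np.int32(18), np.int32(7)) [ 0.5924 -0.0545  0.07  ] L [ 0.593 -0.029] R [ 0.593 -0.076] bot [ 0.584 -0.052]
blue 62 (np.int32(260), np.int32(201), np.int32(13), np.int32(7)) [0.5797 0.1463 0.07  ] L [0.579 0.164] R [0.579 0.13 ] bot [0.57  0.147]
blue 66 (np.int32(298), np.int32(203), np.int32(18), np.int32(7)) [0.5738 0.0446 0.07  ] L [0.574 0.066] R [0.574 0.02 ] bot [0.565 0.043]
red 1 (np.int32(290), np.int32(167), np.int32(1), np.int32(1)) [0.6773 0.0871 0.058 ] L [0.677 0.088]
[... 879 characters left out ...]
5), np.int32(12), np.int32(10)) [ 0.6828 -0.4537  0.01  ] L [ 0.689 -0.47 ] R [ 0.679 -0.438] bot [ 0.702 -0.444]
yel-s 47 (np.int32(152), np.int32(218), np.int32(12), np.int32(11)) [ 0.701  -0.4596  0.01  ] L [ 0.706 -0.477] R [ 0.696 -0.445] bot [ 0.72  -0.449]
yel-s 51 (np.int32(146), np.int32(222), np.int32(12), np.int32(11)) [ 0.7186 -0.4679  0.01  ] L [ 0.725 -0.484] R [ 0.715 -0.452] bot [ 0.738 -0.457]
orange-s 79 (np.int32(445), np.int32(203), np.int32(11), np.int32(11)) [0.4125 0.3116 0.034 ] L [0.421 0.298] R [0.411 0.327] bot [0.438 0.315]
orange-s 66 (np.int32(441), np.int32(217), np.int32(13), np.int32(9)) [0.475  0.3097 0.034 ] L [0.476 0.294] R [0.465 0.328] bot [0.488 0.314]
```

View pics/sc1.png

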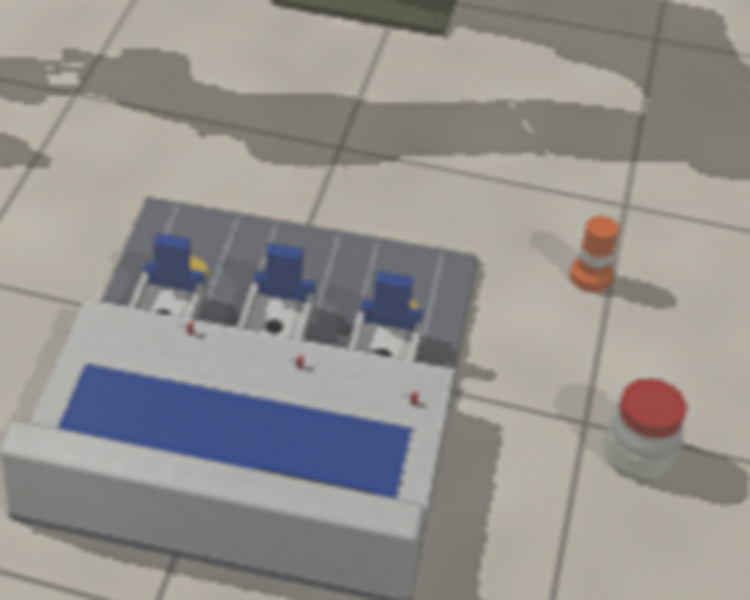

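Loader frame: yaw ≈ +0.05 and origin ≈ (0.602, 0.046). That puts the home handles at L (0.597, 0.146), M (0.602, 0.046) and R (0.607, −0.054). I'll approach in front of the right handle with the gripper shut, to push it home.

Emit:
{"method": "move_arm", "body": {
  "targets": [
    [[0, 0, -0.075, 0.0245, 0.042, -0.004, 0], [0, 0, -0.075, 0.0245, 0.042, -0.004, 0], [0, 0, -0.075, 0.0245, 0.042, -0.004, 0], [0, 0, -0.075, 0.0245, 0.042, -0.004, 0], [0, 0, -0.075, 0.0245, 0.042, -0.004, 0]]
  ],
  "force": 8
}}

```text
clock: 1.75
tool_pos: [0.379, -0.3611, 0.2297]
eef_rot: [0.714, -0.7, 0.002, 0.003]
contact_force: [2.3, 0.2, 0.1]
opening: 0.566
```

Emit:
{"method": "move_arm", "body": {
  "targets": [
    [[0, 0, 0, 0.0245, 0.042, -0.004, 0], [0, 0, 0, 0.0245, 0.042, -0.004, 0], [0, 0, 0, 0.0245, 0.042, -0.004, 0], [0, 0, 0, 0.0245, 0.042, -0.004, 0], [0, 0, 0, 0.0245, 0.042, -0.004, 0]]
  ]
}}

```text
clock: 2.25
tool_pos: [0.5047, -0.1453, 0.2104]
eef_rot: [0.714, -0.701, 0.004, 0.003]
contact_force: [0.5, -1.0, 0.3]
opening: 0.112
```

Emit:
{"method": "move_arm", "body": {
  "targets": [
    [[0, 0, 0.03, 0.0225, 0.044, -0.004, 0], [0, 0, 0, 0.0225, 0.044, -0.004, 0], [0, 0, 0, 0, 0, -0.045, 0], [0, 0, 0, 0, 0, -0.045, 0], [0, 0, 0, 0, 0, -0.04, 0]]
  ]
}}

```text
clock: 2.75
tool_pos: [0.5614, -0.0433, 0.0746]
eef_rot: [0.731, -0.683, 0.011, -0.008]
contact_force: [0.3, 0.2, -0.5]
opening: 0.006
```

Emit:
{"method": "move_arm", "body": {
  "targets": [
    [[0, 0, 0, -0.01, -0.012, -0.012, 0], [0, 0, 0, 0, 0, 0, 0]]
  ]
}}

```text
clock: 2.95
tool_pos: [0.5484, -0.0538, 0.057]
eef_rot: [0.731, -0.682, 0.007, -0.006]
contact_force: [-0.3, 0.2, -0.1]
opening: 0.004
```

```bash
cat >> h.py <<'E'
RD=R.from_matrix(np.array([[.052,.9986,0],[.9986,-.052,0],[0,0,-1]]).T*1.0)
def tgt(a=0.052):
    # tool x = -(loader y) -> (sin a,-cos a,0); z down
    x=np.array([np.sin(a),-np.cos(a),0]); z=np.array([0,0,-1.]); return R.from_matrix(np.column_stack([x,np.cross(z,x),z]))
def turn(a=0.052):
    return np.round((tgt(a)*R.from_quat(r.get_state()['eef_rot']).inv()).as_rotvec(),3)
E
sed -i '/^RD=/d' h.py
python3 - <<'E'
from h import *
st=r.get_state(); print(turn(),np.round(st['tool_pos'],4),np.round(st['contact_force'],1),st['clock'])
s=r.snapshot('wrist'); save(s,'w1.png')
for p in [(.607,-.054,.07),(.597,-.054,.087)]: print(proj(s,p))
E
```

```text
[ 0.002  0.018 -0.018] [ 0.5484 -0.0538  0.057 ] [-0.3  0.2 -0.1] 2.95
[149.03503913 331.37701833]
[183.45474764 330.77499998]
```

View pics/w1.png

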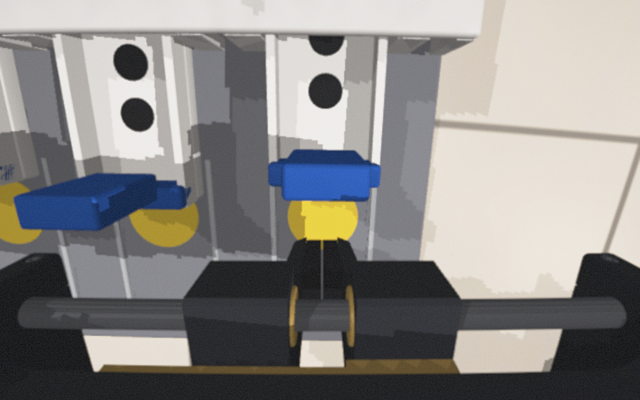

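The wrist view shows the right handle at cols 282–368, rows 150–200, centred in front of the closed fingers (col 322). Pushing it home.

Emit:
{"method": "move_arm", "body": {
  "targets": [
    [[0, 0.018, -0.018, 0.012, 0, 0.005, 0], [0, 0, 0, 0.012, 0.0005, 0, 0], [0, 0, 0, 0.01, 0.0005, 0, 0], [0, 0, 0, 0.006, 0, 0, 0], [0, 0, 0, 0.005, 0, 0, 0]]
  ]
}}

```text
clock: 3.5
tool_pos: [0.5902, -0.0492, 0.0673]
eef_rot: [0.726, -0.688, -0.005, 0.004]
contact_force: [-13.2, -1.2, 1.6]
opening: 0.007
```

Emit:
{"method": "move_arm", "body": {
  "targets": [
    [[0, 0, 0, 0.005, 0, 0, 0]]
  ]
}}

```text
clock: 3.6
tool_pos: [0.59, -0.0491, 0.0674]
eef_rot: [0.726, -0.688, -0.009, 0.008]
contact_force: [-9.6, -1.0, 2.3]
opening: 0.003
```

Emit:
{"method": "move_arm", "body": {
  "targets": [
    [[0, 0, 0, 0.005, 0, 0, 0]]
  ]
}}

```text
clock: 3.7
tool_pos: [0.5898, -0.0491, 0.0675]
eef_rot: [0.725, -0.688, -0.013, 0.012]
contact_force: [-9.6, -1.1, 2.0]
opening: 0.004
```

Emit:
{"method": "move_arm", "body": {
  "targets": [
    [[0, -0.015, 0, -0.03, -0.002, 0, 0], [0, -0.015, 0, -0.025, -0.001, 0, 0], [0, 0, 0, 0, 0.04, 0, 0], [0, 0, 0, 0, 0.035, 0, 0], [0, 0, 0, 0, 0.008, 0, 0]]
  ]
}}

```text
clock: 4.2
tool_pos: [0.5374, 0.0313, 0.0734]
eef_rot: [0.723, -0.691, 0.003, -0.003]
contact_force: [-0.5, 0.3, -0.5]
opening: 0.004
```

Run:
```python
from h import *
st=r.get_state(); print(turn(),np.round(st['tool_pos'],4),np.round(st['contact_force'],1),st['clock'])
```

```text
[-0.001  0.008  0.006] [0.5374 0.0313 0.0734] [-0.5  0.3 -0.5] 4.2
```

Emit:
{"method": "move_arm", "body": {
  "targets": [
    [[0, 0.005, 0.005, 0.005, 0.01, -0.008, 0], [0, 0, 0, 0.012, 0.002, 0, 0], [0, 0, 0, 0.012, 0.001, 0, 0], [0, 0, 0, 0.01, 0, 0, 0], [0, 0, 0, 0.006, 0, 0, 0]]
  ]
}}

```text
clock: 4.7
tool_pos: [0.5846, 0.0453, 0.0659]
eef_rot: [0.726, -0.688, -0.0, -0.001]
contact_force: [-2.6, 1.3, 1.5]
opening: 0.005
```

Emit:
{"method": "move_arm", "body": {
  "targets": [
    [[0, 0, 0, 0.005, 0, 0, 0]]
  ]
}}

```text
clock: 4.8
tool_pos: [0.5852, 0.0451, 0.0652]
eef_rot: [0.726, -0.688, -0.004, 0.003]
contact_force: [-16.8, 1.6, 12.0]
opening: 0.0
```

Emit:
{"method": "move_arm", "body": {
  "targets": [
    [[0, 0, 0, 0.005, 0, 0, 0]]
  ]
}}

```text
clock: 4.9
tool_pos: [0.5849, 0.0448, 0.0646]
eef_rot: [0.726, -0.688, -0.008, 0.008]
contact_force: [-12.8, 1.6, 8.9]
opening: 0.006
```

Middle is home (0.585, as predicted). Left next: stop expected near x = 0.580.

Emit:
{"method": "move_arm", "body": {
  "targets": [
    [[0, -0.01, 0, -0.03, -0.002, 0, 0], [0, -0.01, 0, -0.025, -0.001, 0, 0], [0, 0, 0, 0, 0.04, 0, 0], [0, 0, 0, 0, 0.04, 0, 0], [0, 0, 0, 0, 0.012, 0, 0]]
  ]
}}

```text
clock: 5.4
tool_pos: [0.532, 0.1275, 0.0647]
eef_rot: [0.721, -0.693, 0.003, 0.0]
contact_force: [-0.2, 0.8, -0.3]
opening: 0.004
```

Emit:
{"method": "move_arm", "body": {
  "targets": [
    [[0, 0, 0, 0, 0, 0, 0]]
  ]
}}

```text
clock: 5.5
tool_pos: [0.533, 0.1289, 0.0648]
eef_rot: [0.722, -0.692, 0.003, -0.001]
contact_force: [-0.1, 0.2, 0.2]
opening: 0.004
```

Run:
```python
from h import *
st=r.get_state(); print(turn(),np.round(st['tool_pos'],4),np.round(st['contact_force'],1),np.round(st['q'],2))
```

```text
[0.004 0.006 0.009] [0.533  0.1289 0.0648] [-0.1  0.2  0.2] [-0.36  0.88  0.06  1.94 -0.12  0.32 -1.73]
```

Emit:
{"method": "move_arm", "body": {
  "targets": [
    [[0, 0.005, 0.009, 0.005, 0.012, 0, 0], [0, 0, 0, 0.012, 0.004, 0, 0], [0, 0, 0, 0.012, 0.001, 0, 0], [0, 0, 0, 0.008, 0, 0, 0], [0, 0, 0, 0.006, 0, 0, 0]]
  ]
}}

```text
clock: 6.0
tool_pos: [0.5787, 0.1359, 0.0646]
eef_rot: [0.722, -0.692, 0.004, 0.004]
contact_force: [-1.7, 1.1, 0.3]
opening: 0.007
```

Emit:
{"method": "move_arm", "body": {
  "targets": [
    [[0, 0, 0, 0.005, 0, 0, 0], [0, 0, 0, 0.005, 0, 0, 0]]
  ]
}}

```text
clock: 6.2
tool_pos: [0.58, 0.1348, 0.0636]
eef_rot: [0.722, -0.691, -0.003, 0.012]
contact_force: [-12.3, 3.1, 8.2]
opening: 0.007
```

Emit:
{"method": "move_arm", "body": {
  "targets": [
    [[0, 0, 0, 0.005, 0, 0, 0]]
  ]
}}

```text
clock: 6.3
tool_pos: [0.5798, 0.1345, 0.0631]
eef_rot: [0.723, -0.691, -0.007, 0.016]
contact_force: [-9.9, 1.9, 7.8]
opening: 0.007
```

Emit:
{"method": "move_arm", "body": {
  "targets": [
    [[0, 0, 0, -0.03, 0, 0.01, 0], [0, 0, 0, -0.02, 0, 0.02, 0]]
  ]
}}

```text
clock: 6.5
tool_pos: [0.5293, 0.132, 0.0914]
eef_rot: [0.722, -0.692, -0.007, 0.017]
contact_force: [0.5, -0.6, -0.7]
opening: 0.007
```

Run:
```python
from h import *
st=r.get_state(); print(turn(),np.round(st['tool_pos'],4),np.round(st['contact_force'],1))
s=r.snapshot('top'); a=s['frame'][150:250,240:380]; cv2.imwrite('pics/t2.png',cv2.resize(a[...,::-1],(700,500),interpolation=cv2.INTER_CUBIC))
s=r.snapshot('scene'); a=s['frame'][190:270,270:420]; cv2.imwrite('pics/s2.png',cv2.resize(a[...,::-1],(750,400),interpolation=cv2.INTER_CUBIC))
hsv=cv2.cvtColor(s['frame'],cv2.COLOR_RGB2HSV)
```

```text
[ 0.015 -0.034  0.01 ] [0.5293 0.132  0.0914] [ 0.5 -0.6 -0.7]
```

View pics/t2.png

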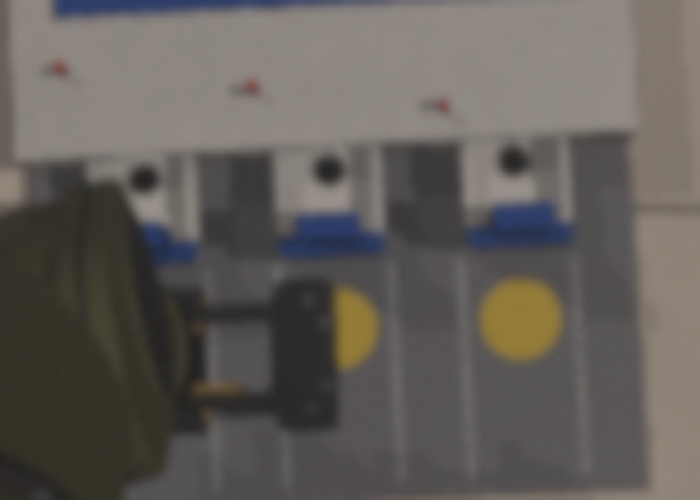

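All three are home: top view shows the handles lined up and the spots bare, with all pushes ending on firm stops where predicted. Now I grip the left handle across its width with a light force, so a slip limits the pull.

Emit:
{"method": "move_arm", "body": {
  "targets": [
    [[0.015, -0.034, 0.01, 0.01, 0.004, 0.025, 1], [0, 0, 0, 0.03, 0.006, 0.003, 1], [0, 0, 0, 0.022, 0.004, 0, 1], [0, 0, 0, 0, 0, 0, 1]]
  ],
  "force": 10
}}

```text
clock: 7.0
tool_pos: [0.5988, 0.143, 0.1231]
eef_rot: [0.724, -0.69, 0.004, -0.004]
contact_force: [-0.4, -0.0, 1.0]
opening: 0.343
```

Run:
```python
from h import *
st=r.get_state(); print(turn(),np.round(st['tool_pos'],4),np.round(st['contact_force'],1),st['opening'])
```

```text
[0.    0.011 0.004] [0.5988 0.143  0.1231] [-0.4 -0.   1. ] 0.34270719562332985
```

Emit:
{"method": "move_arm", "body": {
  "targets": [
    [[0, 0.011, 0, 0, 0.003, 0, 1], [0, 0, 0, 0, 0, 0, 1], [0, 0, 0, 0, 0, 0, 1], [0, 0, 0, 0, 0, -0.03, 1], [0, 0, 0, 0, 0, -0.024, 1]]
  ]
}}

```text
clock: 7.5
tool_pos: [0.5994, 0.1444, 0.0693]
eef_rot: [0.723, -0.691, 0.001, -0.001]
contact_force: [0.5, 0.2, -0.8]
opening: 0.801
```

Emit:
{"method": "move_arm", "body": {
  "targets": [
    [[0, 0, 0, 0, 0, 0, 0], [0, 0, 0, 0, 0, 0, 0], [0, 0, 0, 0, 0, 0, 0], [0, 0, 0, 0, 0, 0, 0], [0, 0, 0, 0, 0, 0, 0]]
  ]
}}

```text
clock: 8.0
tool_pos: [0.5965, 0.1471, 0.069]
eef_rot: [0.724, -0.69, -0.002, 0.0]
contact_force: [-1.0, 10.5, -7.0]
opening: 0.391
```

Emit:
{"method": "move_arm", "body": {
  "targets": [
    [[0, 0, 0, 0, -0.001, 0, 0], [0, 0, 0, -0.006, 0, 0, 0], [0, 0, 0, -0.006, 0, 0, 0]]
  ]
}}

```text
clock: 8.3
tool_pos: [0.5847, 0.148, 0.0691]
eef_rot: [0.725, -0.689, -0.001, -0.001]
contact_force: [1.2, 0.8, -5.8]
opening: 0.359
```

Emit:
{"method": "move_arm", "body": {
  "targets": [
    [[0, 0, 0, -0.006, 0, 0, 0], [0, 0, 0, -0.006, 0, 0, 0]]
  ]
}}

```text
clock: 8.5
tool_pos: [0.5716, 0.1473, 0.0691]
eef_rot: [0.724, -0.689, -0.001, -0.001]
contact_force: [1.9, 0.6, -7.0]
opening: 0.362
```

Emit:
{"method": "move_arm", "body": {
  "targets": [
    [[0, 0, 0, -0.006, 0, 0, 0]]
  ]
}}

```text
clock: 8.6
tool_pos: [0.5649, 0.1469, 0.0691]
eef_rot: [0.724, -0.689, -0.001, -0.001]
contact_force: [1.0, 0.5, -6.7]
opening: 0.365
```

Emit:
{"method": "move_arm", "body": {
  "targets": [
    [[0, 0, 0, -0.006, 0, 0, 0]]
  ]
}}

```text
clock: 8.7
tool_pos: [0.5583, 0.1466, 0.0691]
eef_rot: [0.724, -0.69, -0.001, -0.001]
contact_force: [1.5, 0.5, -7.0]
opening: 0.358
```

Emit:
{"method": "move_arm", "body": {
  "targets": [
    [[0, 0, 0, -0.006, 0, 0, 0]]
  ]
}}

```text
clock: 8.8
tool_pos: [0.5517, 0.1462, 0.0691]
eef_rot: [0.724, -0.69, -0.001, -0.001]
contact_force: [1.7, -0.1, -7.0]
opening: 0.362
```

Emit:
{"method": "move_arm", "body": {
  "targets": [
    [[0, 0, 0, -0.006, 0, 0, 0]]
  ]
}}

```text
clock: 8.9
tool_pos: [0.5452, 0.1459, 0.0691]
eef_rot: [0.724, -0.69, -0.001, -0.001]
contact_force: [1.7, 0.4, -6.5]
opening: 0.358
```

Emit:
{"method": "move_arm", "body": {
  "targets": [
    [[0, 0, 0, -0.006, 0, 0, 0]]
  ]
}}

```text
clock: 9.0
tool_pos: [0.5387, 0.1455, 0.0691]
eef_rot: [0.724, -0.69, -0.001, -0.0]
contact_force: [1.5, -0.4, -7.8]
opening: 0.361
```

Emit:
{"method": "move_arm", "body": {
  "targets": [
    [[0, 0, 0, -0.006, 0, 0, 0]]
  ]
}}

```text
clock: 9.1
tool_pos: [0.5322, 0.1452, 0.0691]
eef_rot: [0.724, -0.69, -0.0, -0.0]
contact_force: [1.8, -1.2, -7.7]
opening: 0.365
```

Emit:
{"method": "move_arm", "body": {
  "targets": [
    [[0, 0, 0, -0.006, 0, 0, 0]]
  ]
}}

```text
clock: 9.2
tool_pos: [0.5258, 0.1448, 0.0691]
eef_rot: [0.724, -0.69, -0.0, -0.0]
contact_force: [1.6, -1.4, -8.2]
opening: 0.363
```

Emit:
{"method": "move_arm", "body": {
  "targets": [
    [[0, 0, 0, -0.006, 0, 0, 0]]
  ]
}}

```text
clock: 9.3
tool_pos: [0.5193, 0.1445, 0.0691]
eef_rot: [0.724, -0.69, -0.0, 0.0]
contact_force: [1.7, -1.0, -7.5]
opening: 0.36
```

Emit:
{"method": "move_arm", "body": {
  "targets": [
    [[0, 0, 0, -0.006, 0, 0, 0]]
  ]
}}

```text
clock: 9.4
tool_pos: [0.5128, 0.1441, 0.0691]
eef_rot: [0.724, -0.69, 0.0, 0.0]
contact_force: [1.7, -1.3, -7.6]
opening: 0.361
```

Left passed 70 mm freely at about 1.7 N, so it is a good one. Pulling to the end stop.

Emit:
{"method": "move_arm", "body": {
  "targets": [
    [[0, 0, 0, -0.006, 0, 0, 0], [0, 0, 0, -0.005, 0, 0, 0]]
  ]
}}

```text
clock: 9.6
tool_pos: [0.5007, 0.1435, 0.0691]
eef_rot: [0.724, -0.69, 0.0, 0.001]
contact_force: [1.8, -2.3, -8.4]
opening: 0.366
```

Emit:
{"method": "move_arm", "body": {
  "targets": [
    [[0, 0, 0, -0.005, 0, 0, 0], [0, 0, 0, -0.005, 0, 0, 0]]
  ]
}}

```text
clock: 9.8
tool_pos: [0.4953, 0.1433, 0.0698]
eef_rot: [0.723, -0.691, 0.004, -0.004]
contact_force: [11.0, -3.0, -9.7]
opening: 0.364
```

Emit:
{"method": "move_arm", "body": {
  "targets": [
    [[0, 0, 0, -0.005, 0, 0, 0]]
  ]
}}

```text
clock: 9.9
tool_pos: [0.4946, 0.1432, 0.0703]
eef_rot: [0.722, -0.691, 0.007, -0.007]
contact_force: [7.7, -2.7, -11.7]
opening: 0.361
```

Emit:
{"method": "move_arm", "body": {
  "targets": [
    [[0, 0, 0, 0.002, 0, 0, 0.75], [0, 0, 0, 0, 0, 0, 0.75], [0, 0, 0, 0, 0, 0, 0.75], [0, -0.015, 0, 0, 0, 0.03, 0.75], [0, 0, 0, 0, 0, 0.03, 0.75]]
  ]
}}

```text
clock: 10.4
tool_pos: [0.4935, 0.1453, 0.1304]
eef_rot: [0.723, -0.691, 0.01, -0.011]
contact_force: [-0.1, 0.4, 0.5]
opening: 0.747
```

Emit:
{"method": "move_arm", "body": {
  "targets": [
    [[0, 0, 0, 0.035, -0.03, 0, 0.75], [0, 0, 0, 0.035, -0.03, 0, 0.75], [0, 0, 0, 0.025, -0.025, 0, 0.75], [0, 0, 0, 0.005, -0.005, 0, 0.75], [0, 0, 0, 0, 0, 0, 0.75]]
  ]
}}

```text
clock: 10.9
tool_pos: [0.5953, 0.0573, 0.1361]
eef_rot: [0.726, -0.688, 0.009, -0.014]
contact_force: [-0.3, 0.2, 0.0]
opening: 0.747
```

Run:
```python
from h import *
st=r.get_state(); print(turn(),np.round(st['tool_pos'],4),np.round(st['contact_force'],1),st['opening'])
```

```text
[-0.008  0.032 -0.002] [0.5953 0.0573 0.1361] [-0.3  0.2  0. ] 0.746580021464577
```

Emit:
{"method": "move_arm", "body": {
  "targets": [
    [[-0.008, 0.03, 0, 0.006, -0.01, 0, 0.75], [0, 0, 0, 0, -0.001, -0.01, 0.75], [0, 0, 0, 0, 0, -0.03, 0.75], [0, 0, 0, 0, 0, -0.024, 0.75], [0, 0, 0, 0, 0, 0, 0.75]]
  ]
}}

```text
clock: 11.4
tool_pos: [0.5941, 0.055, 0.0688]
eef_rot: [0.729, -0.685, -0.004, -0.0]
contact_force: [-0.4, 0.1, -1.1]
opening: 0.754
```

Emit:
{"method": "move_arm", "body": {
  "targets": [
    [[0, 0, 0, 0, 0, 0, 0], [0, 0, 0, 0, 0, 0, 0], [0, 0, 0, 0, 0, 0, 0], [0, 0, 0, 0, 0, 0, 0], [0, 0, 0, 0, 0, 0, 0]]
  ]
}}

```text
clock: 11.9
tool_pos: [0.5923, 0.0482, 0.07]
eef_rot: [0.728, -0.686, -0.001, 0.004]
contact_force: [1.6, -0.1, -9.7]
opening: 0.362
```

Emit:
{"method": "move_arm", "body": {
  "targets": [
    [[0, 0, -0.008, 0, 0, 0, 0.6], [0, 0, 0, 0.007, 0, 0, 0.6], [0, 0, 0, 0.002, 0, 0, 0], [0, 0, 0, 0, 0, 0, 0], [0, 0, 0, 0, 0, 0, 0]]
  ]
}}

```text
clock: 12.4
tool_pos: [0.6038, 0.0489, 0.0728]
eef_rot: [0.725, -0.688, 0.001, 0.002]
contact_force: [0.8, -3.6, -3.3]
opening: 0.363
```

Emit:
{"method": "move_arm", "body": {
  "targets": [
    [[0, 0, 0, 0, 0, 0, 0], [0, 0, 0, 0, 0, 0, 0]]
  ]
}}

```text
clock: 12.6
tool_pos: [0.6037, 0.0488, 0.0728]
eef_rot: [0.725, -0.688, 0.001, 0.002]
contact_force: [0.9, -0.6, -1.6]
opening: 0.361
```

Emit:
{"method": "move_arm", "body": {
  "targets": [
    [[0, 0, 0, -0.006, 0, 0, 0], [0, 0, 0, -0.006, 0, 0, 0], [0, 0, 0, -0.006, 0, 0, 0]]
  ]
}}

```text
clock: 12.9
tool_pos: [0.5873, 0.048, 0.0728]
eef_rot: [0.725, -0.689, 0.003, 0.0]
contact_force: [2.2, -3.0, -3.9]
opening: 0.364
```

Emit:
{"method": "move_arm", "body": {
  "targets": [
    [[0, 0, 0, -0.006, 0, 0, 0]]
  ]
}}

```text
clock: 13.0
tool_pos: [0.581, 0.0476, 0.0728]
eef_rot: [0.725, -0.689, 0.003, -0.0]
contact_force: [2.3, -2.4, -4.0]
opening: 0.36
```

Emit:
{"method": "move_arm", "body": {
  "targets": [
    [[0, 0, 0, -0.005, 0, 0, 0]]
  ]
}}

```text
clock: 13.1
tool_pos: [0.5753, 0.0473, 0.0728]
eef_rot: [0.725, -0.689, 0.003, 0.0]
contact_force: [3.3, -2.5, -4.4]
opening: 0.36
```

Emit:
{"method": "move_arm", "body": {
  "targets": [
    [[0, 0, 0, -0.005, 0, 0, 0]]
  ]
}}

```text
clock: 13.2
tool_pos: [0.5698, 0.047, 0.0728]
eef_rot: [0.725, -0.689, 0.004, 0.0]
contact_force: [2.2, -3.3, -3.6]
opening: 0.36
```

Emit:
{"method": "move_arm", "body": {
  "targets": [
    [[0, 0, 0, -0.005, 0, 0, 0]]
  ]
}}

```text
clock: 13.3
tool_pos: [0.5643, 0.0467, 0.0728]
eef_rot: [0.725, -0.689, 0.004, 0.0]
contact_force: [2.8, -2.7, -3.9]
opening: 0.357
```

Emit:
{"method": "move_arm", "body": {
  "targets": [
    [[0, 0, 0, -0.005, 0, 0, 0]]
  ]
}}

```text
clock: 13.4
tool_pos: [0.5589, 0.0465, 0.0728]
eef_rot: [0.725, -0.689, 0.004, 0.0]
contact_force: [3.0, -3.1, -5.1]
opening: 0.362
```

Emit:
{"method": "move_arm", "body": {
  "targets": [
    [[0, 0, 0, -0.005, 0, 0, 0]]
  ]
}}

```text
clock: 13.5
tool_pos: [0.5535, 0.0462, 0.0728]
eef_rot: [0.725, -0.689, 0.004, 0.001]
contact_force: [3.4, -4.1, -4.9]
opening: 0.365
```

Emit:
{"method": "move_arm", "body": {
  "targets": [
    [[0, 0, 0, -0.005, 0, 0, 0]]
  ]
}}

```text
clock: 13.6
tool_pos: [0.5481, 0.0459, 0.0728]
eef_rot: [0.725, -0.689, 0.004, 0.001]
contact_force: [2.4, -5.3, -4.8]
opening: 0.366
```

Emit:
{"method": "move_arm", "body": {
  "targets": [
    [[0, 0, 0, -0.005, -0.001, 0, 0]]
  ]
}}

```text
clock: 13.7
tool_pos: [0.5427, 0.0456, 0.0728]
eef_rot: [0.725, -0.689, 0.004, 0.0]
contact_force: [2.3, -1.9, -4.8]
opening: 0.36
```

Emit:
{"method": "move_arm", "body": {
  "targets": [
    [[0, 0, 0, -0.005, -0.001, 0, 0]]
  ]
}}

```text
clock: 13.8
tool_pos: [0.5373, 0.0453, 0.0728]
eef_rot: [0.725, -0.689, 0.004, -0.0]
contact_force: [3.5, -1.6, -4.9]
opening: 0.358
```

Emit:
{"method": "move_arm", "body": {
  "targets": [
    [[0, 0, 0, -0.005, -0.001, 0, 0]]
  ]
}}

```text
clock: 13.9
tool_pos: [0.5319, 0.045, 0.0728]
eef_rot: [0.725, -0.689, 0.003, -0.0]
contact_force: [3.6, -0.9, -4.7]
opening: 0.361
```

Emit:
{"method": "move_arm", "body": {
  "targets": [
    [[0, 0, 0, -0.005, -0.001, 0, 0]]
  ]
}}

```text
clock: 14.0
tool_pos: [0.5265, 0.0447, 0.0728]
eef_rot: [0.725, -0.688, 0.003, -0.001]
contact_force: [3.2, -0.7, -5.0]
opening: 0.361
```

Emit:
{"method": "move_arm", "body": {
  "targets": [
    [[0, 0, 0, -0.005, -0.001, 0, 0], [0, 0, 0, -0.006, -0.0005, 0, 0], [0, 0, 0, -0.006, -0.0005, 0, 0]]
  ]
}}

```text
clock: 14.3
tool_pos: [0.5084, 0.0437, 0.0728]
eef_rot: [0.725, -0.688, 0.003, -0.001]
contact_force: [3.4, -0.1, -5.6]
opening: 0.365
```

Emit:
{"method": "move_arm", "body": {
  "targets": [
    [[0, 0, 0, -0.005, 0, 0, 0]]
  ]
}}

```text
clock: 14.4
tool_pos: [0.5035, 0.0435, 0.0729]
eef_rot: [0.725, -0.688, 0.003, -0.002]
contact_force: [10.0, -1.6, -10.9]
opening: 0.362
```

Emit:
{"method": "move_arm", "body": {
  "targets": [
    [[0, 0, 0, -0.005, 0, 0, 0]]
  ]
}}

```text
clock: 14.5
tool_pos: [0.5027, 0.0434, 0.0733]
eef_rot: [0.725, -0.688, 0.007, -0.005]
contact_force: [12.5, -1.9, -9.2]
opening: 0.36
```

Emit:
{"method": "move_arm", "body": {
  "targets": [
    [[0, 0, 0, -0.005, 0, 0, 0]]
  ]
}}

```text
clock: 14.6
tool_pos: [0.502, 0.0434, 0.0737]
eef_rot: [0.725, -0.689, 0.01, -0.009]
contact_force: [9.6, -1.0, -11.0]
opening: 0.36
```

Middle also went the full 100 mm, so the right carrier must be the binding one. Releasing and going there.

Emit:
{"method": "move_arm", "body": {
  "targets": [
    [[0, 0, 0, 0.002, 0, 0, 0.75], [0, 0, 0, 0, 0, 0, 0.75], [0, 0, 0, 0, 0, 0, 0.75], [0, 0.025, 0, 0, 0, 0.03, 0.75], [0, 0, 0, 0, 0, 0.025, 0.75]]
  ]
}}

```text
clock: 15.1
tool_pos: [0.497, 0.044, 0.1279]
eef_rot: [0.726, -0.688, -0.005, 0.005]
contact_force: [1.0, -1.1, 0.7]
opening: 0.746
```

Emit:
{"method": "move_arm", "body": {
  "targets": [
    [[0, 0, 0, 0.035, -0.033, 0, 0.75], [0, 0, 0, 0.035, -0.033, 0, 0.75], [0, 0, 0, 0.025, -0.025, 0, 0.75], [0, 0, 0, 0.005, -0.006, 0, 0.75], [0, 0, 0, 0, 0, 0, 0.75]]
  ]
}}

```text
clock: 15.6
tool_pos: [0.5956, -0.0534, 0.1317]
eef_rot: [0.728, -0.686, -0.007, 0.006]
contact_force: [0.0, 0.1, 0.1]
opening: 0.748
```

Run:
```python
from h import *
st=r.get_state(); print(turn(),np.round(st['tool_pos'],4),np.round(st['contact_force'],1),st['opening'])
```

```text
[-0.001 -0.019 -0.008] [ 0.5956 -0.0534  0.1317] [0.  0.1 0.1] 0.7483283473731654
```

Emit:
{"method": "move_arm", "body": {
  "targets": [
    [[0, -0.019, -0.008, 0.011, 0, 0, 0.75], [0, 0, 0, 0.003, 0, -0.01, 0.75], [0, 0, 0, 0, 0, -0.03, 0.75], [0, 0, 0, 0, 0, -0.022, 0.75], [0, 0, 0, 0, 0, 0, 0.75]]
  ]
}}

```text
clock: 16.1
tool_pos: [0.6062, -0.0455, 0.0663]
eef_rot: [0.728, -0.686, -0.004, -0.001]
contact_force: [-0.7, 1.8, 0.1]
opening: 0.747
```

Emit:
{"method": "move_arm", "body": {
  "targets": [
    [[0, 0, 0, 0, 0, 0, 0], [0, 0, 0, 0, 0, 0, 0], [0, 0, 0, 0, 0, 0, 0], [0, 0, 0, 0, 0, 0, 0], [0, 0, 0, 0, 0, 0, 0]]
  ]
}}

```text
clock: 16.6
tool_pos: [0.6059, -0.0512, 0.0676]
eef_rot: [0.727, -0.687, -0.0, 0.002]
contact_force: [1.8, -0.3, -8.4]
opening: 0.363
```

Gripped. Drawing the right one gently, in 5 mm steps.

Emit:
{"method": "move_arm", "body": {
  "targets": [
    [[0, 0, 0, -0.005, -0.0005, 0, 0], [0, 0, 0, -0.005, -0.0005, 0, 0], [0, 0, 0, -0.005, 0, 0, 0], [0, 0, 0, -0.004, 0, 0, 0]]
  ]
}}

```text
clock: 17.0
tool_pos: [0.5864, -0.0523, 0.0676]
eef_rot: [0.727, -0.687, 0.001, 0.001]
contact_force: [1.7, -1.9, -8.5]
opening: 0.364
```

Emit:
{"method": "move_arm", "body": {
  "targets": [
    [[0, 0, 0, -0.004, -0.0005, 0, 0]]
  ]
}}

```text
clock: 17.1
tool_pos: [0.5819, -0.0525, 0.0676]
eef_rot: [0.727, -0.687, 0.0, 0.001]
contact_force: [2.2, 0.0, -7.4]
opening: 0.363
```

Emit:
{"method": "move_arm", "body": {
  "targets": [
    [[0, 0, 0, -0.004, -0.0005, 0, 0]]
  ]
}}

```text
clock: 17.2
tool_pos: [0.5775, -0.0527, 0.0676]
eef_rot: [0.727, -0.686, 0.0, 0.001]
contact_force: [2.0, -1.1, -8.1]
opening: 0.364
```

Emit:
{"method": "move_arm", "body": {
  "targets": [
    [[0, 0, 0, -0.004, -0.0005, 0, 0]]
  ]
}}

```text
clock: 17.3
tool_pos: [0.5732, -0.053, 0.0676]
eef_rot: [0.727, -0.686, 0.0, 0.001]
contact_force: [2.5, -0.5, -8.5]
opening: 0.363
```

Emit:
{"method": "move_arm", "body": {
  "targets": [
    [[0, 0, 0, -0.004, -0.0005, 0, 0]]
  ]
}}

```text
clock: 17.4
tool_pos: [0.569, -0.0532, 0.0676]
eef_rot: [0.727, -0.686, 0.0, 0.001]
contact_force: [1.3, -0.3, -8.3]
opening: 0.362
```

Emit:
{"method": "move_arm", "body": {
  "targets": [
    [[0, 0, 0, -0.004, -0.0005, 0, 0]]
  ]
}}

```text
clock: 17.5
tool_pos: [0.5647, -0.0534, 0.0676]
eef_rot: [0.727, -0.686, 0.0, 0.001]
contact_force: [1.7, -0.3, -8.1]
opening: 0.364
```

Emit:
{"method": "move_arm", "body": {
  "targets": [
    [[0, 0, 0, -0.004, -0.0005, 0, 0]]
  ]
}}

```text
clock: 17.6
tool_pos: [0.5605, -0.0537, 0.0676]
eef_rot: [0.727, -0.686, 0.0, 0.001]
contact_force: [2.0, -0.2, -9.3]
opening: 0.361
```

Emit:
{"method": "move_arm", "body": {
  "targets": [
    [[0, 0, 0, -0.004, -0.0005, 0, 0]]
  ]
}}

```text
clock: 17.7
tool_pos: [0.5562, -0.0539, 0.0676]
eef_rot: [0.728, -0.686, -0.0, 0.0]
contact_force: [1.9, 0.6, -8.7]
opening: 0.363
```

Emit:
{"method": "move_arm", "body": {
  "targets": [
    [[0, 0, 0, -0.004, -0.0002, 0, 0]]
  ]
}}

```text
clock: 17.8
tool_pos: [0.5518, -0.0541, 0.0676]
eef_rot: [0.727, -0.686, -0.0, 0.0]
contact_force: [1.9, -1.0, -8.2]
opening: 0.359
```

Emit:
{"method": "move_arm", "body": {
  "targets": [
    [[0, 0, 0, -0.004, -0.0002, 0, 0]]
  ]
}}

```text
clock: 17.9
tool_pos: [0.5475, -0.0544, 0.0676]
eef_rot: [0.727, -0.686, 0.0, 0.0]
contact_force: [1.3, -0.1, -8.8]
opening: 0.363
```

Emit:
{"method": "move_arm", "body": {
  "targets": [
    [[0, 0, 0, -0.004, -0.0002, 0, 0]]
  ]
}}

```text
clock: 18.0
tool_pos: [0.5432, -0.0546, 0.0676]
eef_rot: [0.727, -0.686, 0.0, 0.0]
contact_force: [1.5, -1.1, -9.6]
opening: 0.361
```

Emit:
{"method": "move_arm", "body": {
  "targets": [
    [[0, 0, 0, -0.004, -0.0002, 0, 0]]
  ]
}}

```text
clock: 18.1
tool_pos: [0.5405, -0.0547, 0.0678]
eef_rot: [0.727, -0.686, 0.001, -0.001]
contact_force: [8.0, 0.4, -12.0]
opening: 0.361
```

Emit:
{"method": "move_arm", "body": {
  "targets": [
    [[0, 0, 0, -0.004, 0, 0, 0]]
  ]
}}

```text
clock: 18.2
tool_pos: [0.5399, -0.0548, 0.0682]
eef_rot: [0.728, -0.686, 0.004, -0.004]
contact_force: [8.7, -0.3, -11.7]
opening: 0.362
```

Emit:
{"method": "move_arm", "body": {
  "targets": [
    [[0, 0, 0, 0.001, 0, 0, 0], [0, 0, 0, 0, 0, 0, 0]]
  ]
}}

```text
clock: 18.4
tool_pos: [0.54, -0.0547, 0.0683]
eef_rot: [0.728, -0.686, 0.004, -0.003]
contact_force: [2.2, -0.3, -10.1]
opening: 0.363
```

Run:
```python
from h import *
st=r.get_state(); print(turn(),np.round(st['tool_pos'],4),np.round(st['contact_force'],1),st['opening'])
s=r.snapshot('scene'); a=s['frame'][180:280,270:420]; cv2.imwrite('pics/s3.png',cv2.resize(a[...,::-1],(750,500),interpolation=cv2.INTER_CUBIC))
```

```text
[ 0.001  0.01  -0.007] [ 0.54   -0.0547  0.0683] [  2.2  -0.3 -10.1] 0.3628759885274903
```

View pics/s3.png

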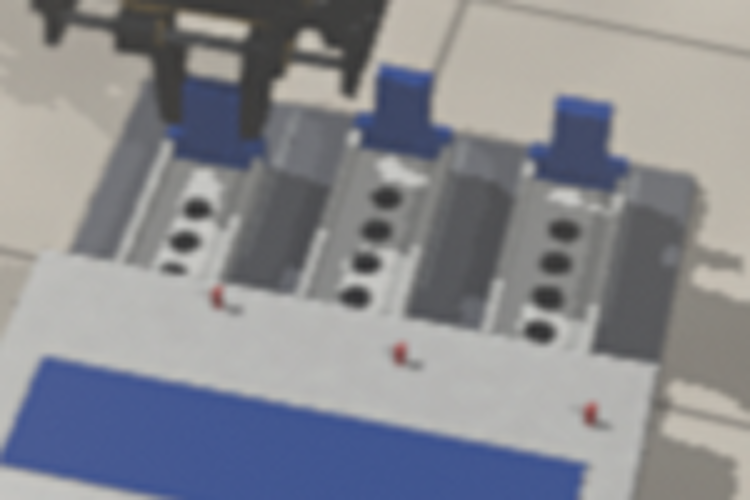

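The view shows left and middle fully out, each with four wells visible. Right has stopped at about 65 mm with three wells visible, and its pin is at rest. Step 2 has held for over 0.2 s. Pushing the right carrier home.

Emit:
{"method": "move_arm", "body": {
  "targets": [
    [[0, 0.008, 0, 0.008, 0, 0, 0], [0, 0, 0, 0.015, 0.001, 0, 0], [0, 0, 0, 0.015, 0.001, 0, 0], [0, 0, 0, 0.012, 0.001, 0, 0], [0, 0, 0, 0.006, 0, 0, 0]]
  ]
}}

```text
clock: 18.95
tool_pos: [0.5863, -0.0523, 0.0684]
eef_rot: [0.727, -0.686, -0.007, 0.007]
contact_force: [-1.9, 1.5, -3.2]
opening: 0.36
```

Emit:
{"method": "move_arm", "body": {
  "targets": [
    [[0, 0, 0, 0.005, 0, 0, 0]]
  ]
}}

```text
clock: 19.05
tool_pos: [0.5904, -0.0521, 0.0684]
eef_rot: [0.727, -0.686, -0.008, 0.008]
contact_force: [-1.6, 0.7, -3.7]
opening: 0.361
```

Emit:
{"method": "move_arm", "body": {
  "targets": [
    [[0, 0, 0, 0.005, 0, 0, 0]]
  ]
}}

```text
clock: 19.15
tool_pos: [0.5946, -0.0518, 0.0685]
eef_rot: [0.727, -0.686, -0.009, 0.009]
contact_force: [-1.6, 0.7, -3.8]
opening: 0.364
```

Emit:
{"method": "move_arm", "body": {
  "targets": [
    [[0, 0, 0, 0.005, 0, 0, 0]]
  ]
}}

```text
clock: 19.25
tool_pos: [0.5992, -0.0516, 0.0685]
eef_rot: [0.727, -0.686, -0.009, 0.009]
contact_force: [-1.8, 1.1, -4.7]
opening: 0.363
```

Emit:
{"method": "move_arm", "body": {
  "targets": [
    [[0, 0, 0, 0.005, 0, 0, 0]]
  ]
}}

```text
clock: 19.35
tool_pos: [0.6041, -0.0514, 0.0685]
eef_rot: [0.727, -0.686, -0.01, 0.009]
contact_force: [-1.5, 0.7, -3.5]
opening: 0.364
```

Emit:
{"method": "move_arm", "body": {
  "targets": [
    [[0, 0, 0, 0.005, 0, 0, 0]]
  ]
}}

```text
clock: 19.45
tool_pos: [0.6056, -0.0513, 0.0684]
eef_rot: [0.727, -0.686, -0.013, 0.012]
contact_force: [-12.7, 1.2, 6.5]
opening: 0.368
```

Emit:
{"method": "move_arm", "body": {
  "targets": [
    [[0, 0, 0, 0.005, 0, 0, 0]]
  ]
}}

```text
clock: 19.55
tool_pos: [0.606, -0.0512, 0.0683]
eef_rot: [0.727, -0.686, -0.017, 0.016]
contact_force: [-11.8, 0.3, 7.1]
opening: 0.361
```

Right is firmly home at 0.606. Releasing, rising, and heading for the marker.

Emit:
{"method": "move_arm", "body": {
  "targets": [
    [[0, 0, 0, -0.002, 0, 0, 0.85], [0, 0, 0, 0, 0, 0, 0.85], [0, 0, 0, 0, 0, 0, 0.85], [0, -0.02, 0, 0, 0, 0.035, 0.85], [0, -0.02, 0, 0, 0, 0.045, 0.85]]
  ]
}}

```text
clock: 20.05
tool_pos: [0.606, -0.0519, 0.1467]
eef_rot: [0.727, -0.686, -0.002, 0.002]
contact_force: [0.5, 0.2, 0.7]
opening: 0.789
```

Emit:
{"method": "move_arm", "body": {
  "targets": [
    [[0, 0, 0, -0.02, 0.03, 0.02, 0.85], [0, 0, 0, -0.022, 0.04, 0.01, 0.85], [0, 0, 0, -0.022, 0.04, 0, 0.85], [0, 0, 0, -0.022, 0.04, 0, 0.85], [0, 0, 0, -0.022, 0.04, 0, 0.85]]
  ]
}}

```text
clock: 20.55
tool_pos: [0.5075, 0.1341, 0.1878]
eef_rot: [0.721, -0.693, 0.011, -0.009]
contact_force: [1.1, -0.2, -1.1]
opening: 0.853
```

Emit:
{"method": "move_arm", "body": {
  "targets": [
    [[0, 0, 0, -0.022, 0.04, 0, 0.85], [0, 0, 0, -0.022, 0.03, 0, 0.85], [0, 0, 0, -0.01, 0.015, 0, 0.85], [0, 0, 0, 0, 0, 0, 0.85]]
  ]
}}

```text
clock: 20.95
tool_pos: [0.4513, 0.2317, 0.1902]
eef_rot: [0.726, -0.688, 0.011, -0.015]
contact_force: [-0.4, -0.1, 1.1]
opening: 0.854
```

Run:
```python
from h import *
st=r.get_state(); print(turn(),np.round(st['tool_pos'],4),np.round(st['q'],2),st['clock'])
s=r.snapshot('wrist'); save(s,'w4.png')
for p in [(.436,.304,.068),(.436,.304,0)]: print(proj(s,p))
for d in r.find_in(s,'marker_center')[:2]: print(d,at(s,d['centre'],.034))
```

```text
[-0.007  0.036 -0.002] [0.4513 0.2317 0.1902] [-0.65  0.62  0.12  2.02 -0.12  0.47 -1.96] 20.95
[214.06747862 238.4907629 ]
[195.44850426 254.96132632]
{'centre': [199.7, 238.5], 'score': 0.86} [0.43964021 0.31295159 0.034     ]
```

View pics/w4.png

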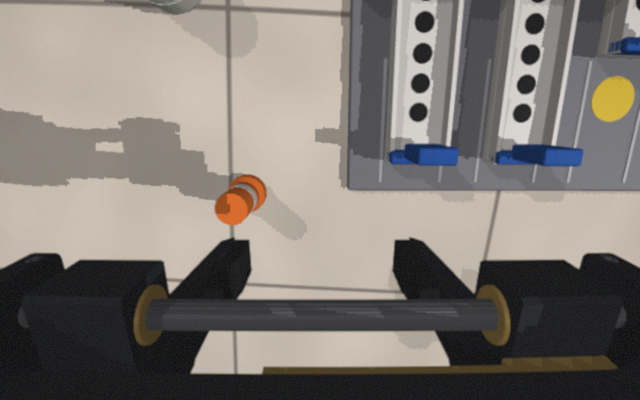

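Marker top disc at about (row 208, col 232) and foot near (193, 250). Both good carriers are out and the right spot is bare at (99, 613).

Run:
```python
from h import *
s=r.snapshot('wrist'); hsv=cv2.cvtColor(s['frame'],cv2.COLOR_RGB2HSV)
m=cv2.inRange(hsv,(3,150,60),(18,255,255)); m[:, :200]=0; m[:,290:]=0; m[235:]=0
c=np.concatenate(cv2.findContours(m,cv2.RETR_EXTERNAL,cv2.CHAIN_APPROX_NONE)[0]); h=cv2.convexHull(c)
sil=np.zeros(m.shape,np.uint8); cv2.fillConvexPoly(sil,h,1)
from scipy.optimize import minimize
t=np.linspace(0,2*np.pi,40)
def pred(x,y):
    P=[proj(s,(x+rr*np.cos(a),y+rr*np.sin(a),z)) for rr,z in((.02,0),(.02,.012),(.015,.068)) for a in t]
    q=cv2.convexHull(np.array(P)[:,::-1].astype(np.float32)); k=np.zeros(m.shape,np.uint8)
    cv2.fillConvexPoly(k,np.round(q*16).astype(np.int32),1,shift=4); return k
f=lambda v:1-(pred(*v)&sil).sum()/(pred(*v)|sil).sum()
res=minimize(f,[.437,.307],method='Nelder-Mead',options=dict(initial_simplex=[[.437,.307],[.445,.307],[.437,.315]],xatol=3e-4)); print(res.x,res.fun)
print('disc',at(s,[208,232],.068))
yl=cv2.inRange(hsv,(18,120,90),(34,255,255)); yl[:,:560]=0; mo=cv2.moments(yl); print('spotR',at(s,[mo['m01']/mo['m00'],mo['m10']/mo['m00']],.01))
```

```text
[0.44098115 0.31096371] 0.1129196337741607
disc [0.4435809  0.30613653 0.068     ]
spotR [ 0.55702755 -0.05331674  0.01      ]
```

Emit:
{"method": "move_arm", "body": {
  "targets": [
    [[-0.007, 0.036, 0, -0.003, 0.035, 0, 0.85], [0, 0, 0, -0.004, 0.035, 0, 0.85], [0, 0, 0, -0.003, 0.007, 0, 0.85], [0, 0, 0, 0, 0, -0.03, 0.85], [0, 0, 0, 0, 0, -0.03, 0.85]]
  ]
}}

```text
clock: 21.6
tool_pos: [0.4543, 0.2971, 0.1329]
eef_rot: [0.716, -0.698, 0.006, -0.004]
contact_force: [-0.1, -0.4, -0.2]
opening: 0.85
```

Run:
```python
from h import *
st=r.get_state(); print(turn(),np.round(st['tool_pos'],4),st['clock'])
```

```text
[0.002 0.014 0.026] [0.4543 0.2971 0.1329] 21.6
```

Emit:
{"method": "move_arm", "body": {
  "targets": [
    [[0, 0.014, 0.025, -0.012, 0.012, -0.02, 0.85], [0, 0, 0, 0, 0, 0, 0.85]]
  ]
}}

```text
clock: 21.8
tool_pos: [0.4434, 0.3031, 0.1096]
eef_rot: [0.723, -0.691, 0.002, 0.004]
contact_force: [-0.3, 0.1, 0.8]
opening: 0.851
```

Run:
```python
from h import *
st=r.get_state(); print(turn(),np.round(st['tool_pos'],4),st['clock'])
s=r.snapshot('wrist'); save(s,'w5.png'); print(proj(s,(.441,.309,.068)),proj(s,np.r_[st['tool_pos'][:2],.068]))
```

```text
[ 0.008 -0.003  0.007] [0.4434 0.3031 0.1096] 21.8
[236.65971726 310.279085  ] [233.43167686 320.09716372]
```

View pics/w5.png

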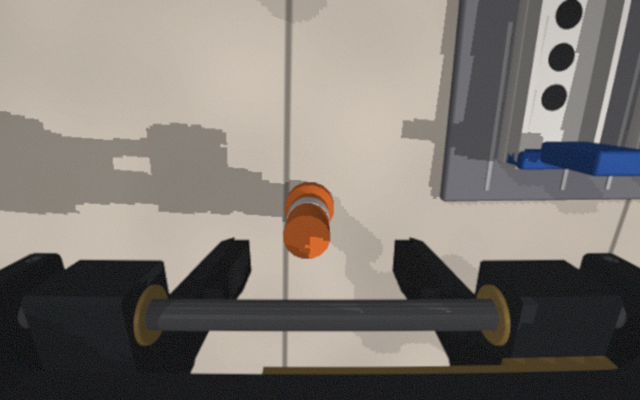

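The top disc at (236, 307) matches the predicted (237, 310). Descending and gripping.

Emit:
{"method": "move_arm", "body": {
  "targets": [
    [[0.005, 0, 0.005, -0.002, 0.006, -0.02, 0.85], [0, 0, 0, 0, 0, -0.03, 0.85], [0, 0, 0, 0, 0, -0.018, 0.85], [0, 0, 0, 0, 0, 0, 0.85]]
  ],
  "force": 20
}}

```text
clock: 22.25
tool_pos: [0.4528, 0.3011, 0.0467]
eef_rot: [0.719, -0.695, 0.006, -0.004]
contact_force: [0.7, -0.5, 0.2]
opening: 0.852
```

Emit:
{"method": "move_arm", "body": {
  "targets": [
    [[0, 0, 0, 0, 0, 0, 0], [0, 0, 0, 0, 0, 0, 0], [0, 0, 0, 0, 0, 0, 0], [0, 0, 0, 0, 0, 0, 0], [0, 0, 0, 0, 0, 0, 0]]
  ]
}}

```text
clock: 22.75
tool_pos: [0.4584, 0.3002, 0.0526]
eef_rot: [0.717, -0.697, 0.008, -0.009]
contact_force: [0.9, 0.3, 0.4]
opening: 0.425
```

Emit:
{"method": "move_arm", "body": {
  "targets": [
    [[0, 0, 0, 0, 0, 0, 0], [0, 0, 0, 0, 0, 0, 0], [0, 0, 0, 0, 0, 0, 0]]
  ]
}}

```text
clock: 23.05
tool_pos: [0.4593, 0.3017, 0.0536]
eef_rot: [0.718, -0.696, 0.008, -0.01]
contact_force: [0.9, 0.5, 1.1]
opening: 0.147
```

Run:
```python
from h import *
st=r.get_state(); print(turn(),np.round(st['tool_pos'],4),np.round(st['contact_force'],1),st['opening'],st['clock'])
```

```text
[-0.004  0.026  0.022] [0.4593 0.3017 0.0536] [0.9 0.5 1.1] 0.14725221557501383 23.05
```

The arm drifted +16 mm in x during descent and the fingers closed beside the marker. Opening, rising, and looking again.

Emit:
{"method": "move_arm", "body": {
  "targets": [
    [[0, 0, 0, 0, 0, 0, 0.85], [0, 0, 0, 0, 0, 0, 0.85], [0, 0, 0, 0, 0, 0.005, 0.85], [0, 0, 0, 0.0, 0, 0.005, 0.85], [0, 0, 0, 0, 0, 0.01, 0.85]]
  ]
}}

```text
clock: 23.55
tool_pos: [0.4573, 0.2998, 0.073]
eef_rot: [0.718, -0.696, 0.008, -0.007]
contact_force: [0.1, -0.1, -0.5]
opening: 0.575
```

Run:
```python
from h import *
st=r.get_state(); print(turn(),np.round(st['tool_pos'],4),np.round(st['contact_force'],1),np.round(st['opening'],2),np.round(st['q'],3),np.round(st['qd'],3))
s=r.snapshot('wrist'); save(s,'w6.png'); print(proj(s,(.441,.309,.068)),proj(s,np.r_[st['tool_pos'][:2],.068]))
```

```text
[0.001 0.021 0.022] [0.4573 0.2998 0.073 ] [ 0.1 -0.1 -0.5] 0.58 [-0.725  0.866  0.089  1.952 -0.176  0.314 -2.042] [-0.034 -0.198  0.059 -0.022  0.017  0.223 -0.011]
[290.90719416 301.68943839] [262.68649399 320.46088641]
```

View pics/w6.png

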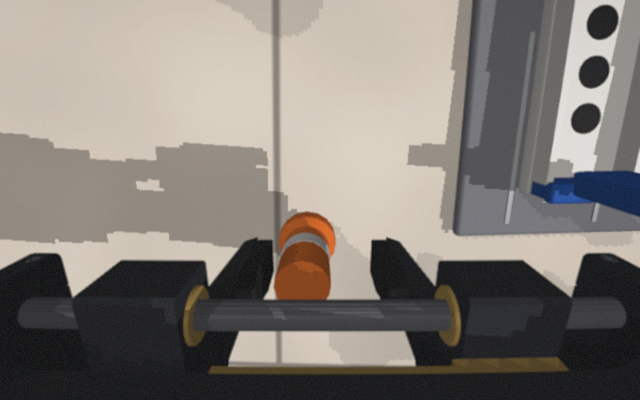

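Run:
```python
from h import *
s=r.snapshot('wrist'); hsv=cv2.cvtColor(s['frame'],cv2.COLOR_RGB2HSV)
m=cv2.inRange(hsv,(3,150,60),(18,255,255)); m[:, :272]=0; m[:,340:]=0; m[300:]=0
# foot hull
f=m.copy(); f[242:]=0; ys,xs=np.nonzero(f); print('foot rows',ys.min(),ys.max(),'cols',xs.min(),xs.max())
for p in [(.441,.309),(.447,.308),(.444,.306)]:
  t=np.linspace(0,2*np.pi,60); P=np.array([proj(s,(p[0]+.02*np.cos(a),p[1]+.02*np.sin(a),.012)) for a in t]); Q=np.array([proj(s,(p[0]+.015*np.cos(a),p[1]+.015*np.sin(a),.068)) for a in t])
  print(p,'foot row min',P.min(0)[0].round(1),'cols',P[:,1].min().round(1),P[:,1].max().round(1),'top rows',Q[:,0].min().round(1),Q[:,0].max().round(1),'cols',Q[:,1].min().round(1),Q[:,1].max().round(1))
print('topcentre',at(s,[280,303],.068))
```

```text
foot rows 213 241 cols 280 335
(0.441, 0.309) foot row min 219.2 cols 278.7 336.3 top rows 264.6 315.4 cols 274.0 331.6
(0.447, 0.308) foot row min 210.8 cols 280.1 338.1 top rows 253.8 305.7 cols 275.8 334.0
(0.444, 0.306) foot row min 215.1 cols 283.0 340.8 top rows 259.4 310.7 cols 279.7 337.6
topcentre [0.44723581 0.30899305 0.068     ]
```

Emit:
{"method": "move_arm", "body": {
  "targets": [
    [[0, 0, 0.01, 0, 0.003, 0.005, 0.85], [0, 0.015, 0.01, -0.004, 0.004, 0, 0.85], [0, 0.01, 0.005, -0.006, 0.004, 0, 0.85], [0, 0, 0, -0.004, 0.001, 0, 0.85]]
  ]
}}

```text
clock: 24.05
tool_pos: [0.4439, 0.3137, 0.0804]
eef_rot: [0.727, -0.687, -0.002, -0.0]
contact_force: [0.7, -0.1, -0.1]
opening: 0.853
```

Run:
```python
from h import *
st=r.get_state(); print(turn(),np.round(st['tool_pos'],4),np.round(st['opening'],2))
```

```text
[-0.002 -0.002 -0.005] [0.4439 0.3137 0.0804] 0.85
```

Emit:
{"method": "move_arm", "body": {
  "targets": [
    [[0, 0, 0, 0, -0.002, -0.012, 0.85], [0, 0, 0, 0, -0.001, -0.012, 0.85], [0, 0, 0, 0, 0, -0.01, 0.85]]
  ]
}}

```text
clock: 24.35
tool_pos: [0.443, 0.3111, 0.0444]
eef_rot: [0.727, -0.686, -0.002, -0.0]
contact_force: [-0.2, 0.6, 0.6]
opening: 0.846
```

Emit:
{"method": "move_arm", "body": {
  "targets": [
    [[0, 0, 0, 0, 0, 0, 0.85]]
  ]
}}

```text
clock: 24.45
tool_pos: [0.442, 0.3102, 0.0424]
eef_rot: [0.727, -0.686, -0.002, 0.001]
contact_force: [-0.1, 0.3, 0.1]
opening: 0.849
```

Emit:
{"method": "move_arm", "body": {
  "targets": [
    [[0, 0, 0, 0.002, 0, 0.001, 0], [0, 0, 0, 0.001, 0, 0, 0], [0, 0, 0, 0, 0, 0, 0], [0, 0, 0, 0, 0, 0, 0]]
  ]
}}

```text
clock: 24.85
tool_pos: [0.4457, 0.3096, 0.043]
eef_rot: [0.727, -0.687, -0.002, 0.001]
contact_force: [-0.7, -0.1, 0.4]
opening: 0.51
```

Emit:
{"method": "move_arm", "body": {
  "targets": [
    [[0, 0, 0, 0, 0, 0, 0], [0, 0, 0, 0, 0, 0, 0], [0, 0, 0, 0, 0, 0, 0]]
  ]
}}

```text
clock: 25.15
tool_pos: [0.446, 0.3099, 0.0436]
eef_rot: [0.727, -0.687, -0.002, 0.001]
contact_force: [-1.1, -0.1, -1.4]
opening: 0.323
```

Emit:
{"method": "move_arm", "body": {
  "targets": [
    [[0, 0, 0, 0, 0, 0, 0], [0, 0, 0, 0, 0, 0.012, 0], [0, 0, 0, 0, 0, 0.015, 0]]
  ]
}}

```text
clock: 25.45
tool_pos: [0.4445, 0.309, 0.0702]
eef_rot: [0.727, -0.687, -0.002, 0.003]
contact_force: [0.4, 0.2, -0.7]
opening: 0.324
```

Run:
```python
from h import *
st=r.get_state(); print(turn(),np.round(st['tool_pos'],4),np.round(st['contact_force'],1),np.round(st['opening'],3))
s=r.snapshot('wrist'); save(s,'w7.png')
```

```text
[ 0.002 -0.008 -0.005] [0.4445 0.309  0.0702] [ 0.4  0.2 -0.7] 0.324
```

View pics/w7.png

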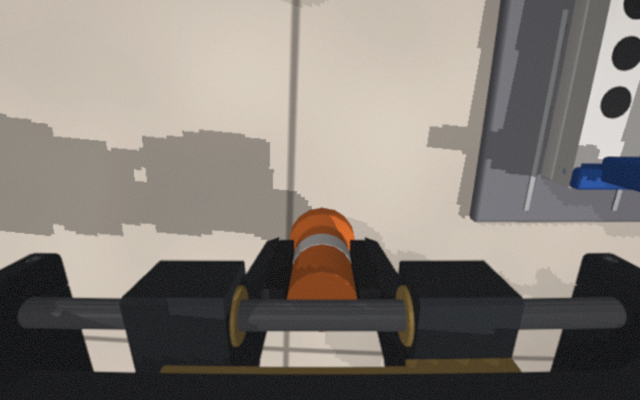

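Run:
```python
from h import *
st=r.get_state()
s=r.snapshot('wrist'); hsv=cv2.cvtColor(s['frame'],cv2.COLOR_RGB2HSV)
m=cv2.inRange(hsv,(3,150,60),(18,255,255)); m[:, :270]=0; m[:,380:]=0; m[245:]=0
ys,xs=np.nonzero(m); print('foot row',ys.min(),'cols',xs.min(),xs.max())
b=st['tool_pos'][2]-.0432
t=np.linspace(0,2*np.pi,60)
for o in (-.014,-.01,-.005,0,.005,.01,.014):
  x,y=st['tool_pos'][0]+o,st['tool_pos'][1]
  P=np.array([proj(s,(x+.02*np.cos(a),y+.02*np.sin(a),b+.012)) for a in t]); print(o,P.min(0).round(1),P.max(0).round(1))
```

```text
foot row 209 cols 290 353
-0.014 [230.9 285.6] [291.2 352.9]
-0.01 [224.4 285.8] [285.5 353.5]
-0.005 [216.2 286. ] [278.3 354.3]
0 [207.9 286.2] [271.  355.1]
0.005 [199.4 286.4] [263.6 355.8]
0.01 [190.7 286.6] [256.  356.6]
0.014 [183.7 286.7] [249.9 357.3]
```

Marker is held, centred (offset ≈ 1 mm) and upright. Carrying it over the carriers to the right spot at (0.557, −0.055).

Emit:
{"method": "move_arm", "body": {
  "targets": [
    [[0, 0, 0, 0, 0, 0.04, 0], [0, 0, 0, 0, 0, 0.045, 0], [0, 0, 0, 0.01, -0.03, 0.015, 0], [0, 0, 0, 0.0125, -0.04, 0, 0], [0, 0, 0, 0.0125, -0.04, 0, 0]]
  ]
}}

```text
clock: 26.05
tool_pos: [0.4785, 0.2053, 0.1747]
eef_rot: [0.732, -0.681, -0.003, -0.001]
contact_force: [0.1, 0.6, -2.0]
opening: 0.324
```

Emit:
{"method": "move_arm", "body": {
  "targets": [
    [[0, 0, 0, 0.0125, -0.04, 0, 0], [0, 0, 0, 0.0125, -0.04, 0, 0], [0, 0, 0, 0.0125, -0.04, 0, 0], [0, 0, 0, 0.0125, -0.035, 0, 0], [0, 0, 0, 0, 0, 0, 0]]
  ]
}}

```text
clock: 26.55
tool_pos: [0.5307, 0.0365, 0.1755]
eef_rot: [0.729, -0.684, -0.001, -0.0]
contact_force: [0.0, 0.0, -1.5]
opening: 0.33
```

Run:
```python
from h import *
st=r.get_state(); print(turn(),np.round(st['tool_pos'],4),np.round(st['contact_force'],1),np.round(st['opening'],3),st['clock'])
```

```text
[-0.002 -0.001 -0.012] [0.5307 0.0365 0.1755] [ 0.   0.  -1.5] 0.33 26.55
```

Emit:
{"method": "move_arm", "body": {
  "targets": [
    [[0, 0, -0.006, 0.012, -0.035, 0, 0], [0, 0, -0.006, 0.01, -0.035, 0, 0], [0, 0, 0, 0.004, -0.018, 0, 0], [0, 0, 0, 0, 0, -0.03, 0], [0, 0, 0, 0, 0, 0, 0]]
  ]
}}

```text
clock: 27.05
tool_pos: [0.5568, -0.0538, 0.1448]
eef_rot: [0.725, -0.689, -0.001, -0.001]
contact_force: [-1.4, -0.1, -2.1]
opening: 0.327
```

Run:
```python
from h import *
st=r.get_state(); print(turn(),np.round(st['tool_pos'],4),np.round(st['contact_force'],1),np.round(st['opening'],3),st['clock'])
```

```text
[-0.003 -0.001  0.   ] [ 0.5568 -0.0538  0.1448] [-1.4 -0.1 -2.1] 0.327 27.05
```

Emit:
{"method": "move_arm", "body": {
  "targets": [
    [[0, 0, 0, 0, 0, -0.03, 0], [0, 0, 0, 0, 0, -0.03, 0], [0, 0, 0, 0, 0, -0.018, 0], [0, 0, 0, 0, 0, 0, 0]]
  ]
}}

```text
clock: 27.45
tool_pos: [0.5586, -0.0501, 0.0679]
eef_rot: [0.727, -0.687, -0.0, -0.003]
contact_force: [-0.8, 0.5, -1.0]
opening: 0.326
```

Run:
```python
from h import *
st=r.get_state(); print(turn(),np.round(st['tool_pos'],4),np.round(st['contact_force'],1),np.round(st['opening'],3),st['clock'])
```

```text
[-0.005  0.004 -0.004] [ 0.5586 -0.0501  0.0679] [-0.8  0.5 -1. ] 0.326 27.45
```

Emit:
{"method": "move_arm", "body": {
  "targets": [
    [[-0.005, 0.003, -0.003, -0.001, -0.004, -0.006, 0], [0, 0, 0, 0, -0.001, -0.003, 0]]
  ]
}}

```text
clock: 27.65
tool_pos: [0.5587, -0.0539, 0.0606]
eef_rot: [0.726, -0.688, 0.001, -0.001]
contact_force: [0.1, 0.2, -1.1]
opening: 0.324
```

Emit:
{"method": "move_arm", "body": {
  "targets": [
    [[0, 0, 0, 0, 0, -0.003, 0]]
  ]
}}

```text
clock: 27.75
tool_pos: [0.5595, -0.054, 0.0585]
eef_rot: [0.726, -0.688, 0.002, -0.002]
contact_force: [0.4, 0.2, -1.8]
opening: 0.323
```

Emit:
{"method": "move_arm", "body": {
  "targets": [
    [[0, 0, 0, 0, 0, -0.002, 0]]
  ]
}}

```text
clock: 27.85
tool_pos: [0.5599, -0.054, 0.057]
eef_rot: [0.726, -0.688, 0.002, -0.002]
contact_force: [0.7, 0.2, -1.5]
opening: 0.326
```

Emit:
{"method": "move_arm", "body": {
  "targets": [
    [[0, 0.004, 0, -0.002, 0, -0.002, 0]]
  ]
}}

```text
clock: 27.95
tool_pos: [0.5584, -0.054, 0.0555]
eef_rot: [0.726, -0.688, 0.001, -0.001]
contact_force: [-0.0, -0.1, -1.2]
opening: 0.325
```

Emit:
{"method": "move_arm", "body": {
  "targets": [
    [[0, 0, 0, -0.001, 0, -0.002, 0]]
  ]
}}

```text
clock: 28.05
tool_pos: [0.5575, -0.054, 0.0536]
eef_rot: [0.726, -0.688, 0.001, -0.001]
contact_force: [0.2, 0.3, 1.6]
opening: 0.323
```

Emit:
{"method": "move_arm", "body": {
  "targets": [
    [[0, 0, 0, 0, 0, -0.002, 0]]
  ]
}}

```text
clock: 28.15
tool_pos: [0.5579, -0.054, 0.0533]
eef_rot: [0.726, -0.688, 0.002, -0.002]
contact_force: [-6.5, 0.5, 30.9]
opening: 0.329
```

The marker has touched down at z 0.0535, as predicted. Releasing.

Emit:
{"method": "move_arm", "body": {
  "targets": [
    [[0, 0, 0, 0, 0, 0.0005, 0.6], [0, 0, 0, 0, 0, 0, 0.6], [0, 0, 0, 0, 0, 0, 0.6], [0, 0, 0, 0, 0, 0, 0.6]]
  ]
}}

```text
clock: 28.55
tool_pos: [0.5585, -0.0542, 0.0549]
eef_rot: [0.726, -0.688, 0.003, -0.002]
contact_force: [-0.2, -1.5, 0.0]
opening: 0.603
```

Emit:
{"method": "move_arm", "body": {
  "targets": [
    [[0, 0, 0, 0, 0, 0.015, 0.6], [0, 0, 0, 0, 0, 0.025, 0.6], [0, 0, 0, 0, 0, 0.035, 0.6], [0, 0, 0, 0, 0, 0.04, 0.6], [0, 0, 0, -0.02, -0.01, 0.03, 0.6]]
  ]
}}

```text
clock: 29.05
tool_pos: [0.537, -0.0622, 0.2035]
eef_rot: [0.727, -0.687, -0.0, -0.001]
contact_force: [0.0, 0.4, -0.6]
opening: 0.599
```

Emit:
{"method": "move_arm", "body": {
  "targets": [
    [[0, 0, 0, -0.03, -0.03, 0.01, 0.6], [0, 0, 0, -0.035, -0.03, 0.01, 0.6], [0, 0, 0, -0.035, -0.03, 0, 0.6], [0, 0, 0, -0.02, -0.02, 0, 0.6], [0, 0, 0, 0, 0, 0, 0.6]]
  ]
}}

```text
clock: 29.55
tool_pos: [0.4132, -0.1762, 0.234]
eef_rot: [0.727, -0.687, 0.006, -0.004]
contact_force: [-0.7, -0.8, 0.2]
opening: 0.6
```

Run:
```python
from h import *
st=r.get_state(); print(np.round(st['tool_pos'],4),np.round(st['contact_force'],1),st['clock'])
s=r.snapshot('wrist'); save(s,'w8.png'); print('w',[proj(s,p).round(0) for p in [(.5573,-.055,.078),(.5573,-.055,.01)]])
s=r.snapshot('scene'); a=s['frame'][170:290,260:440]; cv2.imwrite('pics/s8.png',cv2.resize(a[...,::-1],(780,520),interpolation=cv2.INTER_CUBIC))
print('s',[((proj(s,p)-[170,260])*4.333).round(0) for p in [(.5573,-.055,.078),(.5573,-.055,.01)]])
```

```text
[ 0.4132 -0.1762  0.234 ] [-0.7 -0.8  0.2] 29.55
w [array([ 17., 187.]), array([ 36., 214.])]
s [array([139., 220.]), array([215., 221.])]
```

View pics/w8.png

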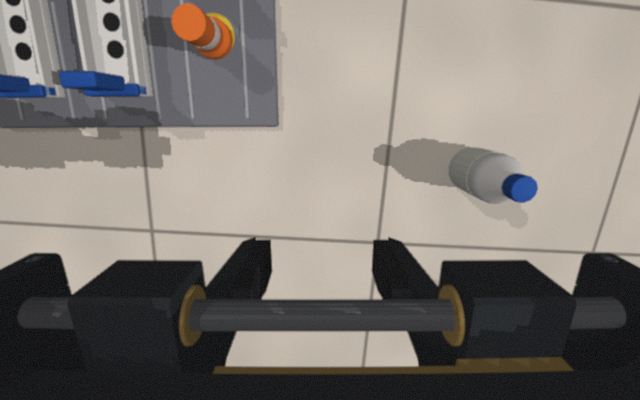

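View pics/s8.png

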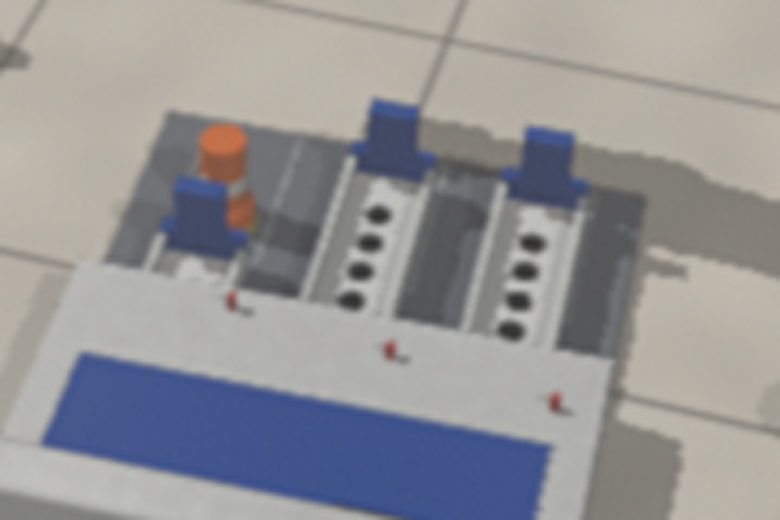

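The marker stands upright with its top at (140, 222) in the scene crop, against a predicted (139, 220). A thin yellow rim shows around its foot. Right is home, and left and middle are fully out. Handing in.

```bash
python3 -c "
from h import *
st=r.get_state(); print(st['qd'].round(3) if hasattr(st['qd'],'round') else st['qd']); print(r.finish_job())"
```

```text
[-0.035  0.024 -0.03  -0.031 -0.004 -0.009 -0.002]
the job is handed in; nothing more can be done
None
```

The job is handed in at about 29.6 s of robot time, and every step was carried out as asked. The system reports no verdict.

- **Homing:** I pushed all three carriers home. Each ended on a firm stop within about 1 mm of the predicted position.
- **Drawing out:** Left and middle slid freely at about 2–3 N to their 100 mm end stops. The right carrier stopped firmly at about 65 mm, so it is the one that binds. I pulled it with about 9 N, below the 15 N at which its pin starts to move, and the picture showed the pin at rest.
- **Finishing:** I pushed the right carrier home again, set the marker on the yellow spot in front of it and moved the arm clear.

My last pictures showed left and middle fully out, right home and the marker upright. Its top was within about 1 mm of the predicted spot centre, though a thin yellow rim visible on one side of its foot suggests it may be a few mm off.

- **Missed grasp:** The first attempt on the marker failed because the arm drifted about 16 mm in x on the way down. I measured again and the second grasp held it centred.
- **Touchdown:** Setting the marker down pressed with about 31 N at the wrist for one moment, within the 120 N wrist limit.
- **Bystanders:** I planned the moves to stay clear of the bottle, jar and tip box. The bottle stood undisturbed in the last wrist picture, but I did not measure the jar and tip box again at the end.

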